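# Flip the brass blank onto the cork with the spatula

### The arm

A 6-joint arm with a two-finger parallel gripper is mounted at the origin on the work surface. World frame = base frame: x ahead of the robot, y to its left, z up, the work surface at z = 0. Lengths are in m, angles in degrees, forces in N, time in s.
With the tool pointing down it reaches from about 0.4 to 0.825 m from the base axis. Payload 7 kg.
Tool frame: the origin (TCP) lies at the very end of the fingers, on their centre line; the grasp point (between the pads) lies 19 mm behind it (ctrl.grip_point_offset is the distance from the TCP to the grasp point, in m); x points along the fingers, z is the direction in which the jaws open and shut, and the axes are right-handed (so a half turn about x gives the same grasp; the last joint's range is limited). The gripper opens to 88 mm and grips with 3 to 60 N. Pads are 19 mm wide; open, the fingers measure 130 mm over their backs; the gripper's body (78 mm by 193 mm) begins 47 mm behind the grasp point.
Start: joints at [86.179, 20.546, 0.682, 0, -70.136, -16.507], TCP at [0.235, 0.633, 0.227] pointing down, gripper open.
Joint ranges: [-176.03, 176.03], [-82.01, 121.73], [-58.28, 71.71], [-173.87, 95.51], [-174.79, -0.11], [-173.66, 173.66]. Speed limits (degrees/s): [136.94, 136.94, 172.46, 180, 180, 180].

### API

Orientations are given as [roll, pitch, yaw] about the fixed x, y, z axes, in that order (R = Rz(yaw) Ry(pitch) Rx(roll)).
In Python, from plant import get_obs, snapshot, calibration, close_job, ctrl gives the robot as it stands.
- The arm moves only by the tool move_arm, never from a script. Its argument "commands" is a list that holds one entry, the list of rows, each a list of 4 numbers: the shift along the tool's x, y, z in cm, then the turn about the tool's x in rad. In form: [[[dx, dy, dz, spin], ...]]. A call has 1 to 8 rows; each row shifts and turns the commanded pose from where the row before left it, along the tool's axes as they then stand; what a row does not reach is not made up. A row lasts 1/10 s, in which the tool goes at most 50 mm and 8.59 degrees, less where a joint would pass 70% of its speed; a pose out of reach is approached as far as the arm can. A call with a gripper value outside its range is refused whole. "jaw" is the finger opening in cm, from 0 to 8.76, set as the call begins (left out, the last holds). The fingers move at their own pace and stop on an object; the grip force is fixed at half the most. Time passes only in rows, so rows that do not move let the fingers close. It gives the time, the measured TCP pose, the force and the opening at its end, in the units of the state.
- get_obs(): the state, without advancing time (a new reading comes with each control period).
- snapshot(name): name is "scene" or "top" or "wrist"; returns (picture, depth): 420x560x3 uint8, red, green, blue; 420x560 float32, m along the optical axis (not along the pixel's ray), 0 where there is no reading.
- calibration(name): a dict with "mtx" (3x3 intrinsics, pixels), "k1" (the pictures are not rectified: a ray, as slopes to the right and down, at radius r is drawn at 1 + k1 r^2 times it, then the intrinsics apply), "T" (4x4, takes a point from camera to world coordinates); the wrist camera has in their place "tool_from_camera" (4x4, takes a point from camera to tool coordinates, whose origin is the TCP and whose axes are the tool frame's). Camera axes: x right, y up, looking along -z (the intrinsics and any distortion apply to the point x, -y, -z); pixel columns grow to the right and rows downward; lengths in m; the calibration is good to about 2 mm. A picture is of the moment at which its call begins: read the wrist's pose just before it. calibration takes no time and is no camera call.
- close_job(): hands the job in, once; it reports no verdict.
The state is a dict: "clock": time; "joint_pos": joint angles; "qvel": joint speeds; "tau": joint torques, N m; "tool_pos": TCP position; "orientation": TCP orientation; "force": force on the tool from outside, world axes, zero at the start; "moment": the same for the moment, N m; "opening": finger opening in m.
Only numpy, scipy, OpenCV 4.12 (cv2) and the standard library are available. Lean on these libraries where they do the work, as an engineer would, in place of code of your own. Each camera call takes 0.05 s, during which the arm holds its last target. There are 200 camera calls.

### The job

Take the cranked spatula from its rest and, without touching the round brass blank with the gripper, work the blade under it against the step of the board and turn it over, so that it lies upside down and flat on the raised cork. Press only gently on the board and on the blank, then lay the spatula back in both saddles of its rest and leave the other things on the bench where they are.

Things in the scene. Friction and masses are not known exactly. Their poses are not given: they have to be found in the camera images.
- board: Fixed plywood board 270 x 180 mm, cork sheet on its far half. Origin: bottom level, under the middle of the step (cork's near edge); x from plywood to cork, y along the step, z up. Bare plywood: x -150 to 0, y +-90 mm, top z = 22 mm. Cork: x 0 to 110, y +-85 mm, top z = 28 mm, so the step is 6 mm high. Its lowest 0 to 6 mm may be sunk in the bench.
- blank: Loose round brass blank, 72 mm across, 7 mm thick, 0.15 to 0.25 kg, on the bare plywood 4 to 16 mm short of the step. Both faces bevelled at the rim: over the outer 8 mm the underside rises 3 mm, so a blade on the board can wedge under. Origin: centre of the face underneath at the start; z up at the start (upper face has a thin scribed ring).
- rest: Fixed wooden rest, base 130 x 70 mm, with two open-topped saddles at x = +-48 mm (12 mm thick, 30 mm wide inside, floor z = 84, cheek tops z = 98 mm); room for fingers between them. Origin: on the bench under its centre; x along the handle, towards the blade. The laid-down spatula's origin is 95 mm above this one.
- spatula: Loose cranked spatula, 0.17 kg. Origin: handle's centre, where to grip; x to blade tip, z up. Handle 20 mm wide (y), 22 high, x -82 to 76. Thin neck down to a flat blade 50 wide, 1.6 thick, x 84 to the tip at 140, underside nominally z = -80 mm. The blade is bent up or down at its rear edge by up to 0.2 rad (tip 11 mm), which this pose does not show: feel the tip's height on the board.
- bench_block: Bystander: loose steel block 70 x 70 x 24 mm, origin centre of underside. It and the rest may have swapped sides.
- jar: Bystander: loose closed glass jar, 56 mm across, 70 mm high, origin centre of underside.
- bench_brush: Bystander: loose flat brush lying on the bench, some 200 mm long.
Mind the look-alikes: they are no part of the job. There is more than one size of the blank; the one meant has the size given above.

How it is judged (in metres and radians):
On the way, in this order (a step that is already met when the one before it is completed fails the run):
1. the spatula is held in the fingers, lifted out of its rest (contact force between the fingers and spatula above 2 N and z of spatula in the frame of rest above 0.115 m), for 0.1 s.
2. the blank is tipped up on the spatula (contact force between spatula and blank above 0.05 N and contact force between the fingers and spatula above 2 N and angle between blank's own z axis and vertical above 0.25 rad), for 0.05 s.
3. the blank lies upside down on the cork (angle between blank's own z axis and vertical above 3 rad and z of blank in the frame of board below 0.039 m), for 0.1 s.
At the end, for the whole second after the job is handed in: Blank at rest upside down, flat (0.09 rad) on the cork, its centre 12 to 100 mm beyond the step and within 75 mm of the board's midline; spatula at rest, level, in both saddles of its rest, its origin within 20 mm of the rest's centre and 91 to 99 mm above its foot (angle between blank's own z axis and vertical above 3.05 rad and x of blank in the frame of board between 0.012 and 0.1 m and y of blank in the frame of board between -0.075 and 0.075 m and z of blank in the frame of board between 0.032 and 0.038 m and linear speed of each of blank, spatula below 0.02 m/s and horizontal distance between spatula and rest below 0.02 m and z of spatula in the frame of rest between 0.091 and 0.099 m and angle between the x axis of spatula and the x axis of rest, either way round below 0.2 rad and angle between spatula's own z axis and vertical below 0.1 rad); the robot touches nothing.
It fails at once if the spatula presses on the board with more than 10 N (contact force between spatula and board above 10 N).
It fails at once if the blank, still lying down, is jammed or pressed against the board with more than 10 N (contact force between blank and board above 10 N and angle between blank's own z axis and vertical below 0.4 rad).
It fails at once if the gripper or arm touches the blank (contact force between any of the fingers, the arm and blank above 0.2 N).
It fails at once if a bystander is moved more than 20 mm (distance of any of bench_block, jar, bench_brush from where it was at the start of the episode above 0.02 m).
It also fails if it takes over 72 s, if anything falls off the work surface, if the arm or the gripper's body presses on something with over 40 N, if the wrist force passes 120 N, or if a joint passes its speed limit or range.

## Working session

There is one attempt and no reset: what is moved stays moved. The work goes in short steps, Python scripts to look and compute and a tool call to move; the robot and the scene stay as the last step left them, time stands still between calls to the robot, and variables do not carry over. Pictures are saved under pics/ and viewed, about 8 in all and at most 12, crops included, and the job is handed in when it is done.

Besides the shell and the picture viewer there is one more tool, called after "Request:" in YAML: its name, and indented under it one key for each argument. move_arm: Moves the arm, as the interface text tells. Its arguments: {"type":"object","properties":{"commands":{"type":"array"},"jaw":{"type":"number"}},"required":["commands"]}

```bash
ls; mkdir -p pics; python3 - <<'E'
from plant import *
import cv2,numpy as np
o=get_obs();print(o)
for n in("scene","top"):
    p,d=snapshot(n);cv2.imwrite(f"pics/{n}0.png",p[:,:,::-1]);np.save(f"{n}0.npy",d);c=calibration(n);print(n,c)
print(calibration("wrist"),ctrl)
a=cv2.imread("pics/top0.png")
E
```

```text
pics
{'clock': 0.0, 'joint_pos': array([ 8.61771553e+01,  2.05903529e+01,  6.32659592e-01, -2.05164595e-02,
       -7.01355219e+01, -1.65065535e+01]), 'qvel': array([ 0.08231311,  0.05501393, -0.00955654,  0.07246187,  0.01633849,
       -0.11932983]), 'tau': array([ 1.59335134e-03, -5.82718921e+01,  2.93041956e+01,  6.99727044e+00,
        7.03483616e-03, -1.49113962e-04]), 'tool_pos': array([0.23436235, 0.63247504, 0.22562519]), 'orientation': array([   4.81824539,   89.90480976, -105.51813996]), 'force': array([ 0.44843304, -0.60093459,  0.15509382]), 'moment': array([ 0.01449056, -0.01995253,  0.01672381]), 'opening': 0.08732205346674496}
scene {'mtx': array([[520.12277587,   0.        , 284.48575784],
       [  0.        , 520.12277587, 202.25309391],
       [  0.        ,   0.        ,   1.        ]]), 'k1': -0.08418070614873764, 'T': array([[ 0.5664616 , -0.55969043,  0.60487013,  1.23798639],
       [ 0.82393774,  0.37062775, -0.42867431, -0.45650579],
       [ 0.01574325,  0.74120287,  0.67109646,  0.79963324],
       [ 0.        ,  0.        ,  0.        ,  1.        ]])}
t
[... 334 characters left out ...]
96585,  0.11508491,  0.99322734,  1.3616689 ],
       [ 0.        ,  0.        ,  0.        ,  1.        ]])}
{'mtx': array([[355.30153968,   0.        , 281.13263775],
       [  0.        , 355.30153968, 208.14904761],
       [  0.        ,   0.        ,   1.        ]]), 'k1': 0.029061194512306557, 'tool_from_camera': array([[ 3.76077579e-04,  3.03565161e-01, -9.52810606e-01,
        -1.59114291e-01],
       [-1.05804915e-03,  9.52810261e-01,  3.03564633e-01,
         8.26608086e-02],
       [ 9.99999370e-01,  8.93956598e-04,  6.79517436e-04,
        -2.99040400e-04],
       [ 0.00000000e+00,  0.00000000e+00,  0.00000000e+00,
         1.00000000e+00]])} <Robot object at 0x7ffb24bc3a10>
```

View pics/top0.png

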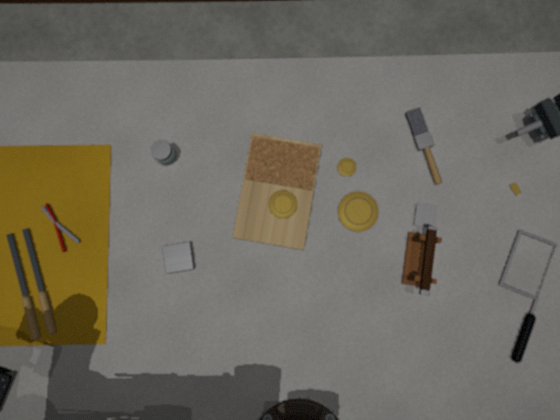

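View pics/scene0.png

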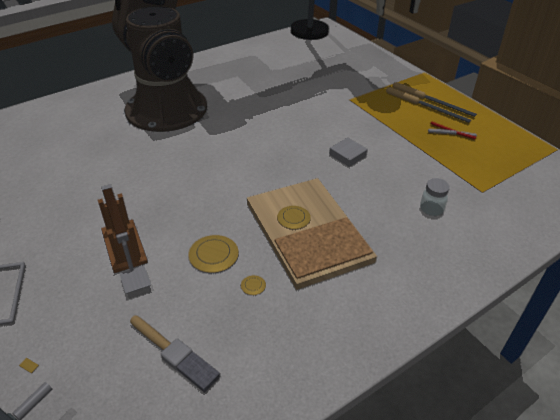

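Top view: the brass discs are at (283,204) on the plywood, at (358,211) larger on the bench, and at (346,167) smaller on the bench. The disc at (283,204) fits, since it sits on bare plywood near the step. The rest is at (421,260) with the blade at (425,215), the block at (178,257), the jar at (165,152) and the brush at (425,145).

```bash
cat > h.py <<'E'
import numpy as np,cv2
from plant import *
from scipy.spatial.transform import Rotation as R
def ray(c,uv):
    uv=np.atleast_2d(np.asarray(uv,float));K=c["mtx"]
    d=np.stack([(uv[:,0]-K[0,2])/K[0,0],(uv[:,1]-K[1,2])/K[1,1]],1);s=d.copy()
    for _ in range(8): s=d/(1+c["k1"]*(s**2).sum(1,keepdims=True))
    return np.c_[s[:,0],-s[:,1],-np.ones(len(s))]
def wristT(c):
    o=get_obs();T=np.eye(4);T[:3,:3]=R.from_euler('xyz',o["orientation"],degrees=True).as_matrix();T[:3,3]=o["tool_pos"]
    return T@c["tool_from_camera"]
def onplane(c,T,uv,z):
    v=ray(c,uv)@T[:3,:3].T;o=T[:3,3];return o+v*((z-o[2])/v[:,2:3])
def ondepth(c,T,uv,d):
    uv=np.atleast_2d(uv);return (ray(c,uv)*d[uv[:,1],uv[:,0]][:,None])@T[:3,:3].T+T[:3,3]
def cloud(c,T,d):
    v,u=np.mgrid[:d.shape[0],:d.shape[1]];uv=np.stack([u.ravel(),v.ravel()],1)
    P=ondepth(c,T,uv,d);P[d.ravel()==0]=np.nan;return P.reshape(*d.shape,3)
def project(c,T,P):
    p=(np.atleast_2d(P)-T[:3,3])@T[:3,:3];s=np.c_[p[:,0],-p[:,1]]/-p[:,2:3]
    s=s*(1+c["k1"]*(s**2).sum(1,keepdims=True));return s@np.diag([c["mtx"][0,0],c["mtx"][1,1]])+c["mtx"][:2,2]
E
python3 - <<'E'
from h import *
im=cv2.imread("pics/top0.png");d=np.load("top0.npy");c=calibration("top");T=c["T"]
P=cloud(c,T,d);hsv=cv2.cvtColor(im,cv2.COLOR_BGR2HSV)
for u,v in[(283,204),(358,211),(346,167),(270,160),(260,235),(421,260),(431,245),(428,290),(425,215),(300,235),(330,230),(178,257),(165,152),(415,240)]:
    print((u,v),P[v,u].round(4),hsv[v,u])
# board contours by height >15mm
z=P[:,:,2]
m=((z>0.012)).astype(np.uint8);m[:, :230]=0;m[:,340:]=0;m[:120]=0;m[260:]=0
m=cv2.morphologyEx(m,cv2.MORPH_OPEN,np.ones((5,5)))
cs,_=cv2.findContours(m,0,2);k=max(cs,key=cv2.contourArea);r=cv2.minAreaRect(k);print(r,cv2.boxPoints(r))
crop=np.hstack([cv2.resize(im[120:260,225:395],(0,0),fx=3,fy=3,interpolation=2),cv2.resize(im[190:330,395:455],(0,0),fx=3,fy=3,interpolation=2)])
cv2.imwrite("pics/crop1.png",crop)
E
```

```text
(283, 204) [0.5869 0.0304 0.0246] [ 22 148 143]
(358, 211) [ 0.5684 -0.1569  0.0091] [ 22 154 137]
(346, 167) [ 0.6818 -0.1305  0.0033] [ 22 155 132]
(270, 160) [0.6991 0.0617 0.022 ] [ 15 121 120]
(260, 235) [0.5109 0.0885 0.0189] [ 19  87 137]
(421, 260) [ 0.4445 -0.3053  0.0207] [ 12 142  61]
(431, 245) [ 0.4771 -0.3093  0.1055] [ 13 163  50]
(428, 290) [ 0.375  -0.2983  0.1036] [30 10 73]
(425, 215) [ 0.5551 -0.3201  0.0195] [120   4 118]
(300, 235) [ 0.5095 -0.0107  0.019 ] [ 19  89 138]
(330, 230) [ 0.5227 -0.0869 -0.0039] [ 23   8 128]
(178, 257) [0.4591 0.2901 0.026 ] [ 90   2 132]
(165, 152) [0.7122 0.3146 0.0718] [135   4 119]
(415, 240) [ 0.4916 -0.2847  0.0563] [ 15 203  44]
((276.5587463378906, 190.83387756347656), (72.2947006225586, 107.68896484375), 10.007979393005371) [[231.60403 237.57716]
 [250.31882 131.52684]
 [321.51346 144.09059]
 [302.79868 250.14091]]
```

View pics/crop1.png

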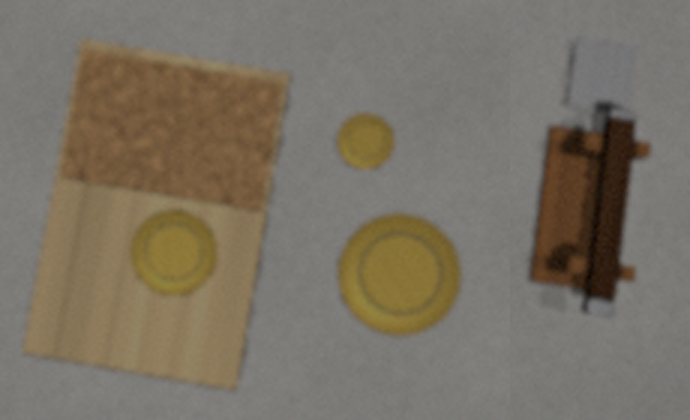

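The crop confirms the target disc at (283,204): about 29 px, or 72 mm, lying on plywood close to the step. Next I fit the board, blank, handle and blade numerically.

```bash
python3 - <<'E'
from h import *
for n in("top","scene"):
    im=cv2.imread(f"pics/{n}0.png");d=np.load(f"{n}0.npy");c=calibration(n);T=c["T"];P=cloud(c,T,d);X,Y,Z=P[...,0],P[...,1],P[...,2]
    hsv=cv2.cvtColor(im,cv2.COLOR_BGR2HSV);H,S,V=[hsv[...,i] for i in range(3)]
    print(n,"bench z",np.nanmedian(Z[(X>.45)&(X<.7)&(Y<-.05)&(Y>-.06)]))
    b=((S>120)&(H>18)&(H<26)&(V>90)&(abs(X-.585)<.06)&(abs(Y-.03)<.06)).astype(np.uint8)
    k=max(cv2.findContours(b,0,1)[0],key=cv2.contourArea);e=cv2.fitEllipse(k);print("blank",e,onplane(c,T,[e[0]],.0235))
    # cork mask
    ck=((S>95)&(H<18)&(X>.6)&(X<.82)&(abs(Y-.02)<.15)).astype(np.uint8);ck=cv2.morphologyEx(cv2.morphologyEx(ck,cv2.MORPH_CLOSE,np.ones((7,7))),cv2.MORPH_OPEN,np.ones((5,5)))
    k=max(cv2.findContours(ck,0,1)[0],key=cv2.contourArea);q=cv2.boxPoints(cv2.minAreaRect(cv2.convexHull(k)))
    ap=cv2.approxPolyDP(cv2.convexHull(k),8,True)[:,0];print("cork px",ap.tolist(),"\n",onplane(c,T,ap,.025).round(4))
    h=(Z>.085)&(Z<.125)&(X>.3)&(X<.6)&(Y<-.2)&(Y>-.4);Q=P[h]
    r=cv2.minAreaRect(Q[:,:2].astype(np.float32));print("handle",h.sum(),r,np.nanmedian(Q[:,2]))
    bl=(S<25)&(Z<.05)&(Z>.008)&(X>.5)&(X<.62)&(Y<-.26)&(Y>-.38);Q=P[bl]
    A=np.c_[Q[:,0]-.55,Q[:,1]+.315,np.ones(len(Q))];s,*_=np.linalg.lstsq(A,Q[:,2],rcond=None);print("blade",bl.sum(),s,"x",np.percentile(Q[:,0],[1,99]),"y",np.percentile(Q[:,1],[1,99]),(Q[:,2]-A@s).std())
    for nm,u in(("ply",(X>.49)&(X<.54)&(abs(Y-.04)<.04)),("cork",(X>.66)&(X<.71)&(abs(Y-.02)<.04))): print(nm,np.nanmedian(Z[u]),np.nanstd(Z[u]))
E
```

```text
top bench z 0.0005329766941417624
blank ((282.4787292480469, 203.77194213867188), (26.951271057128906, 27.346790313720703), 88.70797729492188) [[0.58757945 0.03167274 0.0235    ]]
cork px [[253, 136], [318, 146], [311, 189], [246, 179]] 
 [[ 0.7606  0.1039  0.025 ]
 [ 0.7323 -0.0594  0.025 ]
 [ 0.6234 -0.0398  0.025 ]
 [ 0.6511  0.1221  0.025 ]]
handle 846 ((0.44463294744491577, -0.3022298514842987), (0.050880055874586105, 0.16225016117095947), 80.26199340820312) 0.10432066789520578
blade 444 [0.00846588 0.01249597 0.01845758] x [0.52811889 0.58369764] y [-0.34764384 -0.29505486] 0.004299133267564412
ply 0.01966343433590989 0.0027864747009684796
cork 0.025697160987837364 0.0028039866489016
scene bench z 0.00037890205606300187
blank ((293.37005615234375, 216.8762664794922), (22.10343360900879, 32.09163284301758), 92.4463119506836) [[0.58776805 0.02861751 0.0235    ]]
cork px [[370, 248], [296, 277], [276, 238], [347, 218]] 
 [[ 0.7502  0.1049  0.025 ]
 [ 0.7281 -0.0643  0.025 ]
 [ 0.6207 -0.0385  0.025 ]
 [ 0.6559  0.1221  0.025 ]]
handle 820 ((0.4441383481025696, -0.3050285279750824), (0.04910406470298767, 0.16375643014907837), 80.49305725097656) 0.10459113946837711
blade 606 [-0.04363165  0.0119244   0.01977011] x [0.52654407 0.58426314] y [-0.34876098 -0.2972379 ] 0.004892315786974242
ply 0.01919992778656343 0.0015321791708561116
cork 0.025076618608695145 0.0015375620438958073
```

```bash
cat >> h.py <<'E'
def tool():
    o=get_obs();return np.array(o["tool_pos"]),R.from_euler('xyz',o["orientation"],degrees=True).as_matrix(),o
def goto(p,psi=None):
    """psi: wanted world heading (deg) of the handle; jaw axis z perpendicular. prints tool shift (cm) before spin and spin"""
    t,M,o=tool();d=M.T@(np.array(p)-t)*100
    jz=np.degrees(np.arctan2(M[1,2],M[0,2]))
    print("t",o["clock"],"tcp",t.round(4),"jaw heading",round(jz,2),"shift cm",d.round(2),"|d|",round(np.linalg.norm(d),2))
    if psi is not None:
        s=(-(psi+90-jz)+90)%180-90  # tool x points down: +spin turns heading negative
        print("spin rad",round(np.radians(s),4))
E
python3 - <<'E'
from h import *
t,M,o=tool();print(M.round(3))
goto([.5,.1,.24],-10);goto([.444,-.3,.24],-10)
E
```

```text
[[-0.     0.938 -0.347]
 [-0.001 -0.347 -0.938]
 [-1.     0.     0.001]]
t 0.1 tcp [0.2344 0.6325 0.2257] jaw heading -110.33 shift cm [-1.36 43.41 40.71] |d| 59.53
spin rad -0.1804
t 0.1 tcp [0.2344 0.6325 0.2257] jaw heading -110.33 shift cm [-1.3  52.06 80.16] |d| 95.59
spin rad -0.1804
```

Request:
move_arm:
  commands:
    - [[-0.1,3.3,3.1,0],[-0.1,3.3,3.1,0],[-0.1,3.3,3.1,0],[-0.1,3.3,3.1,0],[-0.1,3.3,3.1,0],[-0.1,3.3,3.1,0],[-0.1,3.3,3.1,0],[-0.1,3.3,3.1,0]]

```text
clock: 0.9
tool_pos: [0.3962, 0.3068, 0.2345]
orientation: [-46.8, 90.0, -157.1]
force: [1.1, 0.2, -0.5]
opening: 0.0876
```

Request:
move_arm:
  commands:
    - [[-0.1,3.3,3.1,0],[-0.1,3.3,3.1,0],[-0.1,3.3,3.1,0],[-0.1,3.3,3.1,0],[-0.1,3.3,3.1,0],[0,0,0,-0.09],[0,0,0,-0.09],[0,0,0,0]]

```text
clock: 1.7
tool_pos: [0.4967, 0.1053, 0.2392]
orientation: [-57.1, 90.0, -157.1]
force: [-0.5, -1.0, 0.5]
opening: 0.0874
```

```bash
python3 - <<'E'
from h import *
goto([.45,-.3,.26],-10)
c=calibration("wrist");T=wristT(c);p,d=snapshot("wrist");cv2.imwrite("pics/w0.png",p[...,::-1])
E
```

```text
t 1.7 tcp [0.4967 0.1053 0.2392] jaw heading -100.01 shift cm [-2.06  2.45 40.73] |d| 40.85
spin rad -0.0002
```

```bash
python3 - <<'E'
from h import *
c=calibration("wrist");T=wristT(c);p,d=snapshot("wrist");im=np.ascontiguousarray(p[...,::-1]);cv2.imwrite("pics/w1.png",im)
P=cloud(c,T,d);X,Y,Z=P[...,0],P[...,1],P[...,2];np.savez("w1.npz",T=T,d=d)
hsv=cv2.cvtColor(im,cv2.COLOR_BGR2HSV);H,S,V=[hsv[...,i] for i in range(3)]
b=((S>120)&(H>18)&(H<27)&(V>80)&(abs(X-.587)<.05)&(abs(Y-.03)<.05)).astype(np.uint8)
k=max(cv2.findContours(b,0,1)[0],key=cv2.contourArea);e=cv2.fitEllipse(k);print("blank",e,onplane(c,T,[e[0]],.0235))
pp=onplane(c,T,k[:,0],.0235)[:,:2];print("circ",cv2.minEnclosingCircle(pp.astype(np.float32)))
print("ply",np.nanmedian(Z[(X>.49)&(X<.54)&(abs(Y-.04)<.04)]),"cork",np.nanmedian(Z[(X>.66)&(X<.71)&(abs(Y-.02)<.04)]))
E
```

```text
blank ((339.70233154296875, 72.00826263427734), (71.83518981933594, 78.71734619140625), 20.624502182006836) [[0.58845055 0.03116829 0.0235    ]]
circ ((0.5873345732688904, 0.031484123319387436), 0.036947108805179596)
ply 0.3250696183623736 cork nan
  return np.nanmean(a, axis, out=out, keepdims=keepdims)
```

View pics/w1.png

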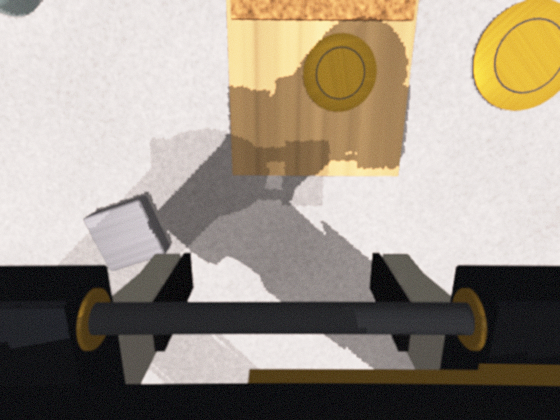

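Request:
move_arm:
  commands:
    - [[-0.3,0.3,4.5,0],[-0.3,0.3,4.5,0],[-0.3,0.3,4.5,0],[-0.3,0.3,4.5,0],[-0.3,0.3,4.5,0],[-0.3,0.3,4.5,0],[-0.3,0.3,4.5,0],[0,0.3,4.5,0]]

```text
clock: 2.6
tool_pos: [0.4577, -0.254, 0.2613]
orientation: [87.5, 89.9, -12.6]
force: [1.2, -0.7, 0.1]
opening: 0.0877
```

Request:
move_arm:
  commands:
    - [[0,0,4.5,0],[0,0,0,0],[0,0,0,0]]

```text
clock: 2.9
tool_pos: [0.4496, -0.2976, 0.2601]
orientation: [-103.6, 89.9, 156.2]
force: [0.8, 0.4, 0.9]
opening: 0.0874
```

```bash
python3 - <<'E'
from h import *
c=calibration("wrist");T=wristT(c);goto([.444,-.3035,.24],-10);p,d=snapshot("wrist");im=np.ascontiguousarray(p[...,::-1]);cv2.imwrite("pics/w2.png",im)
P=cloud(c,T,d);X,Y,Z=P[...,0],P[...,1],P[...,2];np.savez("w2.npz",T=T,d=d)
h=(Z>.099)&(Z<.115)&(X>.3)&(X<.6)&(Y<-.2)&(Y>-.4);Q=P[h];r=cv2.minAreaRect(Q[:,:2].astype(np.float32));print("handle",h.sum(),r,np.median(Q[:,2]))
bl=(Z<.04)&(Z>.01)&(X>.52)&(X<.62)&(Y<-.27)&(Y>-.37);Q=P[bl]
if bl.sum()>50:
    A=np.c_[Q[:,0]-.555,Q[:,1]+.32,np.ones(len(Q))];s,*_=np.linalg.lstsq(A,Q[:,2],rcond=None);print("blade",bl.sum(),s,np.percentile(Q[:,:2],[1,99],axis=0),(Q[:,2]-A@s).std())
E
```

```text
t 2.9 tcp [ 0.4496 -0.2976  0.2601] jaw heading -100.23 shift cm [ 2.01 -0.44  0.68] |d| 2.17
spin rad -0.004
handle 3985 ((0.44253009557724, -0.3021073639392853), (0.04974949359893799, 0.15776176750659943), 80.8021469116211) 0.10696019271914259
blade 2693 [ 0.0462188  -0.00750931  0.01914089] [[ 0.5268465  -0.34789939]
 [ 0.5835897  -0.2955061 ]] 0.0014558999078113817
```

View pics/w2.png

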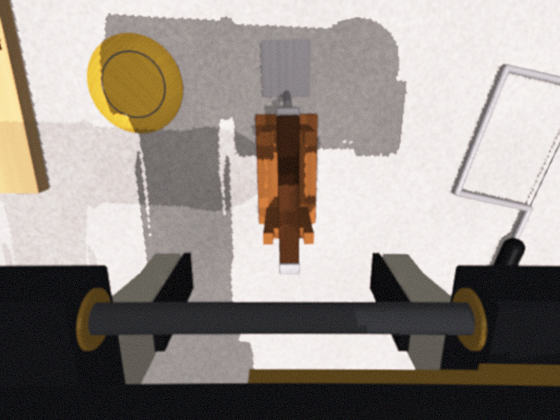

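Wrist views: in w1 the blank is at (340,72) with the cork edge at row ≈18. In w2 the handle is at (288,190) between the saddles and the blade at (286,68). The handle origin is ≈(0.445,-0.303), heading ≈-9.5°. I'll grasp it now.

Request:
move_arm:
  commands:
    - [[3,-0.4,0.6,-0.013],[4,0,0,0],[4,0,0,0],[3,0,0,0],[2.5,0,0,0],[1.9,0,0,0],[0,0,0,0],[0,0,0,0]]

```text
clock: 3.75
tool_pos: [0.4457, -0.3013, 0.0771]
orientation: [-25.7, 90.0, -124.9]
force: [0.9, 1.0, 0.6]
opening: 0.0877
```

Request:
move_arm:
  commands:
    - [[0,0,0,0],[0,0,0,0],[0,0,0,0],[0,0,0,0],[0,0,0,0],[0,0,0,0],[0,0,0,0],[0,0,0,0]]
  jaw: 0

```text
clock: 4.55
tool_pos: [0.4449, -0.3022, 0.0765]
orientation: [-90.4, 90.0, 170.3]
force: [0.3, -1.5, -0.0]
opening: 0.0294
```

```bash
python3 - <<'E'
from h import *
goto([.445,-.303,.076],-9.5);o=get_obs();print(o["force"],o["moment"],o["opening"])
E
```

```text
t 4.55 tcp [ 0.4449 -0.3022  0.0765] jaw heading -99.28 shift cm [0.05 0.02 0.07] |d| 0.09
spin rad 0.0039
[ 0.28272661 -1.47761066 -0.04552669] [-0.01324675  0.03328376 -0.0322081 ] 0.02937204847464283
```

Not closed yet (2.9 cm); a few more rows, then lift.

Request:
move_arm:
  commands:
    - [[0,0,0,0],[0,0,0,0],[0,0,0,0],[0,0,0,0],[0,0,0,0]]
  jaw: 0

```text
clock: 5.05
tool_pos: [0.445, -0.3022, 0.0766]
orientation: [46.7, 90.0, -52.6]
force: [-0.6, -0.6, -0.3]
opening: 0.0197
```

Request:
move_arm:
  commands:
    - [[-1,0,0,0],[-2,0,0,0],[-3,0,0,0],[-3,0,0,0],[-3,0,0,0],[0,0,0,0],[0,0,0,0]]

```text
clock: 5.75
tool_pos: [0.4451, -0.302, 0.1975]
orientation: [99.8, 89.9, 0.5]
force: [0.3, 0.3, -2.1]
opening: 0.0199
```

```bash
python3 - <<'E'
from h import *
B=np.array([.637,.041]);y=np.radians(-9.7);bx=np.array([np.cos(y),np.sin(y)]);by=np.array([-np.sin(y),np.cos(y)])
c=calibration("wrist");o=get_obs();print(o["force"],o["moment"],o["opening"])
T=wristT(c);p,d=snapshot("wrist");im=np.ascontiguousarray(p[...,::-1]);cv2.imwrite("pics/w3.png",im)
P=cloud(c,T,d);t,M,o=tool();L=(P-t)@M  # tool frame
u=(d>0)&(L[...,1]>.06)&(L[...,1]<.15)&(abs(L[...,2])<.04)&(L[...,0]>.03)&(L[...,0]<.09);Q=L[u];print(u.sum())
if u.sum()>50:
  A=np.c_[Q[:,1]-.112,Q[:,2],np.ones(len(Q))];s,*_=np.linalg.lstsq(A,Q[:,0],rcond=None);print("blade top: depth below TCP",s,(Q[:,0]-A@s).std(),np.percentile(Q,[1,99],axis=0))
g=B+bx*.055+by*(-.085-.125);print("feel grip xy",g);goto([*g,.2],80.3)
E
```

```text
[ 0.34810079  0.33917828 -2.06998156] [-0.00184431  0.05163149  0.05355839] 0.0198936170514848
8180
blade top: depth below TCP [-0.03902551 -0.00028767  0.05614483] 0.001755082624105072 [[ 0.0536204   0.08594826 -0.02483959]
 [ 0.05874097  0.13083776  0.02438033]]
feel grip xy [ 0.65583092 -0.17526464]
t 5.8 tcp [ 0.4445 -0.3018  0.1964] jaw heading -99.28 shift cm [ -0.36  18.81 -15.9 ] |d| 24.63
spin rad -1.5635
```

View pics/w3.png

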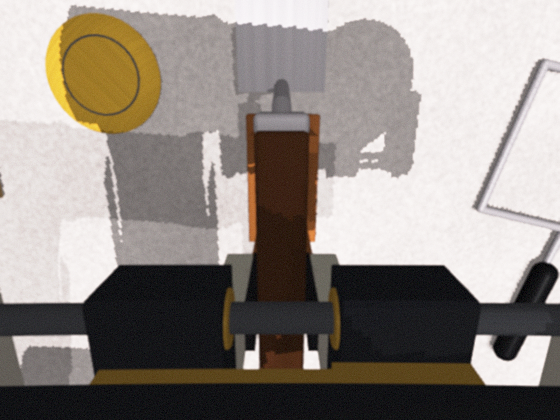

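Lift confirmed (step 1): in w3 the handle is at (281,190) and the blade at (281,58). The blade seems bent slightly up, which would not wedge. So I'll tip the spatula nose-down in the grip by pushing the blade tip against the side of the fixed rest.

```bash
python3 - <<'E'
from h import *
o=get_obs();print(o["joint_pos"])
goto([.479,-.101,.2],-99.5)
E
```

```text
[-1.32876859e+01  8.92490178e+00 -1.92049947e+01 -3.71701736e-02
 -6.18846301e+01  9.40219648e+01]
t 5.8 tcp [ 0.4445 -0.3018  0.1964] jaw heading -99.28 shift cm [ -0.35   0.16 -20.38] |d| 20.38
spin rad -1.567
```

Request:
move_arm:
  commands:
    - [[0,0,-3.4,0.14],[0,0.48,-3.37,0.14],[0,0.95,-3.27,0.14],[0,1.4,-3.1,0.14],[0,1.8,-2.88,0.14],[0,2.2,-2.6,0.14],[0,0,0,0.14],[0,0,0,0.14]]

```text
clock: 6.6
tool_pos: [0.5828, -0.1837, 0.194]
orientation: [-21.6, 89.8, 174.6]
force: [-0.1, -0.3, -1.3]
opening: 0.0198
```

Request:
move_arm:
  commands:
    - [[0,0,0,0.14],[0,0,0,0.14],[0,0,0,0.14],[0,0,0,0.03],[0,0,0,0],[0,0,0,0]]

```text
clock: 7.2
tool_pos: [0.5827, -0.1842, 0.196]
orientation: [4.3, 89.9, 175.3]
force: [-0.4, 0.1, -1.4]
opening: 0.0197
```

```bash
python3 - <<'E'
from h import *
goto([.479,-.101,.068],-99.5);o=get_obs();print(o["force"],o["moment"],o["opening"],o["joint_pos"])
E
```

```text
t 7.2 tcp [ 0.5827 -0.1842  0.196 ] jaw heading 170.95 shift cm [12.81 -6.59 11.53] |d| 18.45
spin rad 0.0078
[-0.42145922  0.088908   -1.38089043] [ 0.14500714 -0.06352703  0.01547102] 0.019742752019415218 [ 7.43570213e-01  1.58349012e+01 -1.02103080e+01 -6.74496959e-03
 -6.40180977e+01 -9.79118898e+00]
```

Request:
move_arm:
  commands:
    - [[0,-2.2,3.8,0],[0,-2.2,3.8,0],[0,-2.2,3.9,0],[4,0,0,0],[4,0,0,0],[3,0,0,0],[1.8,0,0,0],[0,0,0,0]]

```text
clock: 8.0
tool_pos: [0.4781, -0.1008, 0.0663]
orientation: [15.7, 89.7, -173.4]
force: [-0.3, -0.9, -1.7]
opening: 0.0201
```

Request:
move_arm:
  commands:
    - [[0,1,0,0],[0,1,0,0],[0,0.3,0,0],[0,0.2,0,0]]

```text
clock: 8.4
tool_pos: [0.4764, -0.126, 0.0694]
orientation: [-163.6, 89.9, 7.2]
force: [0.0, 0.1, -1.5]
opening: 0.0197
```

Request:
move_arm:
  commands:
    - [[0,0.2,0,0],[0,0.2,0,0],[0,0.2,0,0]]

```text
clock: 8.7
tool_pos: [0.4758, -0.1309, 0.0689]
orientation: [-148.2, 89.9, 22.5]
force: [1.4, 11.7, 4.9]
opening: 0.0197
```

Request:
move_arm:
  commands:
    - [[-0.3,0.15,0,0],[-0.3,0.2,0,0],[-0.3,0.2,0,0],[-0.3,0.2,0,0]]

```text
clock: 9.1
tool_pos: [0.4743, -0.1382, 0.0808]
orientation: [-134.8, 89.9, 36.0]
force: [1.0, 4.4, -1.9]
opening: 0.02
```

```bash
cat >> h.py <<'E'
def slope(show=True):
    c=calibration("wrist");t,M,o=tool();T=wristT(c);p,d=snapshot("wrist")
    L=(cloud(c,T,d)-t)@M
    u=(d>0)&(L[...,1]>.08)&(L[...,1]<.15)&(abs(L[...,2])<.022)&(L[...,0]>.02)&(L[...,0]<.1);Q=L[u]
    # handle top slope too
    h=(d>0)&(L[...,1]>.03)&(L[...,1]<.085)&(abs(L[...,2])<.008)&(L[...,0]<.0)&(L[...,0]>-.06);q=L[h]
    for nm,q_ in(("blade",Q),("handle",q)):
        if len(q_)>50:
            s=np.polyfit(q_[:,1],q_[:,0],1);print(nm,len(q_),"slope(+ = nose down)",s[0].round(3),"x mean",q_[:,0].mean().round(4),"y range",np.percentile(q_[:,1],[1,99]).round(3))
    return np.ascontiguousarray(p[...,::-1])
E
python3 - <<'E'
from h import *
o=get_obs();print(o["tool_pos"],o["force"],o["moment"]);cv2.imwrite("pics/w4.png",slope())
E
```

```text
[ 0.47433174 -0.13822714  0.08084253] [ 1.02573659  4.41325846 -1.90864379] [ 2.13526022 -0.37175594 -0.07596178]
blade 7455 slope(+ = nose down) 0.055 x mean 0.0669 y range [0.081 0.132]
handle 5263 slope(+ = nose down) 0.2 x mean -0.0246 y range [0.03  0.078]
```

Request:
move_arm:
  commands:
    - [[-0.35,0.2,0,0],[-0.35,0.2,0,0],[-0.35,0.2,0,0],[-0.35,0.2,0,0],[-0.35,0.2,0,0],[0,0,0,0]]

```text
clock: 9.75
tool_pos: [0.4724, -0.149, 0.0986]
orientation: [157.9, 90.0, -31.3]
force: [0.2, 0.0, -1.6]
opening: 0.0196
```

```bash
python3 - <<'E'
from h import *
o=get_obs();print(o["tool_pos"],o["force"],o["moment"]);cv2.imwrite("pics/w5.png",slope())
E
```

```text
[ 0.47237635 -0.14904595  0.09862458] [ 0.16619901  0.01559863 -1.57468098] [ 0.07581067 -0.04450254  0.03365761]
blade 7195 slope(+ = nose down) 0.224 x mean 0.0755 y range [0.081 0.136]
handle 4886 slope(+ = nose down) 0.215 x mean -0.0218 y range [0.031 0.076]
```

Request:
move_arm:
  commands:
    - [[-1,-0.5,0,0],[-3,-1,0,0],[-3,-2,0,0],[-3,-3,0,0],[0,-4,0,0],[0,-4,0,-0.14],[0,0,0,-0.14],[0,0,0,-0.14]]

```text
clock: 10.6
tool_pos: [0.4956, -0.0038, 0.1987]
orientation: [-179.3, 90.0, 16.0]
force: [-0.7, -0.2, -1.6]
opening: 0.0199
```

Request:
move_arm:
  commands:
    - [[0,0,0,-0.14],[0,0,0,-0.14],[0,0,0,-0.14],[0,0,0,-0.14],[0,0,0,-0.14],[0,0,0,-0.14],[0,0,0,-0.14],[0,0,0,-0.14]]

```text
clock: 11.4
tool_pos: [0.4954, -0.0052, 0.1986]
orientation: [65.3, 90.0, -35.4]
force: [0.3, 0.1, -2.3]
opening: 0.0199
```

```bash
python3 - <<'E'
from h import *
goto([.4178,.0602,.2],-9.8);o=get_obs();print(o["force"],o["joint_pos"][[0,5]])
cv2.imwrite("pics/w6.png",slope())
E
```

```text
t 11.4 tcp [ 0.4954 -0.0052  0.1986] jaw heading -100.65 shift cm [-0.14 -8.83 -4.99] |d| 10.14
spin rad -0.0148
[ 0.32280935  0.10379662 -2.28301945] [22.18627545 57.16432012]
blade 6098 slope(+ = nose down) 0.095 x mean 0.0737 y range [0.08  0.126]
handle 4956 slope(+ = nose down) 0.217 x mean -0.0219 y range [0.031 0.076]
```

View pics/w6.png

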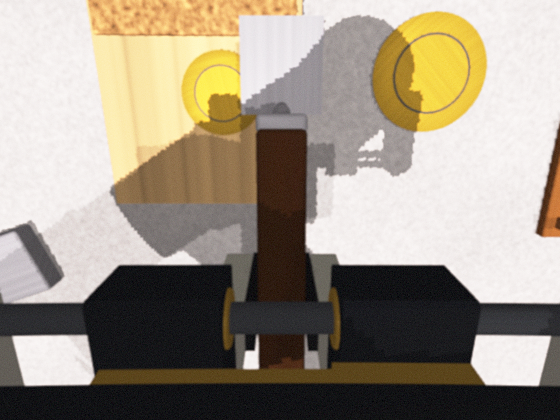

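w6 shows the blade with its tip edge at row 15 (cols 239–323), the blank at (219,92) and the cork edge at row ≈33. The net nose-down slope of the blade is ≈0.1 rad, good for wedging. Moving behind the blank now.

Request:
move_arm:
  commands:
    - [[0,-2.9,-1.7,0],[0,-3,-1.7,0],[0,-2.9,-1.6,-0.015],[0,0,0,0],[0,0,0,0]]

```text
clock: 11.95
tool_pos: [0.4186, 0.0612, 0.1989]
orientation: [126.9, 89.9, 26.7]
force: [0.7, -0.4, -2.1]
opening: 0.0201
```

```bash
python3 - <<'E'
from h import *
goto([.4178,.0602,.107],-9.8);o=get_obs();print(o["force"])
im=slope();c=calibration("wrist");T=wristT(c)
hsv=cv2.cvtColor(im,cv2.COLOR_BGR2HSV);H,S,V=[hsv[...,i] for i in range(3)]
b=((S>110)&(H>18)&(H<27)&(V>80)).astype(np.uint8);b[200:]=0;b[:, 400:]=0
E
```

```text
t 11.95 tcp [0.4186 0.0612 0.1989] jaw heading -100.13 shift cm [ 9.19 -0.07  0.12] |d| 9.19
spin rad -0.0057
[ 0.67555292 -0.36770621 -2.12469718]
blade 6107 slope(+ = nose down) 0.096 x mean 0.0736 y range [0.08  0.126]
handle 4956 slope(+ = nose down) 0.214 x mean -0.0219 y range [0.03  0.076]
```

Request:
move_arm:
  commands:
    - [[3,0,0,0],[3,0,0.1,-0.006],[1.8,-0.1,0,0],[0.7,0,0,0],[0,0,0,0],[0,0,0,0]]

```text
clock: 12.6
tool_pos: [0.4184, 0.0597, 0.1138]
orientation: [107.7, 90.0, 7.9]
force: [-0.2, -0.5, -0.5]
opening: 0.0196
```

```bash
python3 - <<'E'
from h import *
goto([.4178,.0602,.097],-9.8);o=get_obs();print(o["force"],o["moment"])
cv2.imwrite("pics/w7.png",slope())
p,d=snapshot("scene");im=cv2.resize(p[150:310,190:390,::-1],(0,0),fx=4,fy=3.6,interpolation=2);cv2.imwrite("pics/s1.png",im[:600])
E
```

```text
t 12.6 tcp [0.4184 0.0597 0.1138] jaw heading -99.83 shift cm [ 1.68 -0.07 -0.04] |d| 1.68
spin rad -0.0005
[-0.17800528 -0.4755997  -0.49251358] [-0.01979783 -0.01937613 -0.00261926]
blade 7234 slope(+ = nose down) 0.326 x mean 0.0766 y range [0.081 0.138]
handle 4965 slope(+ = nose down) 0.213 x mean -0.0219 y range [0.03  0.076]
```

View pics/w7.png

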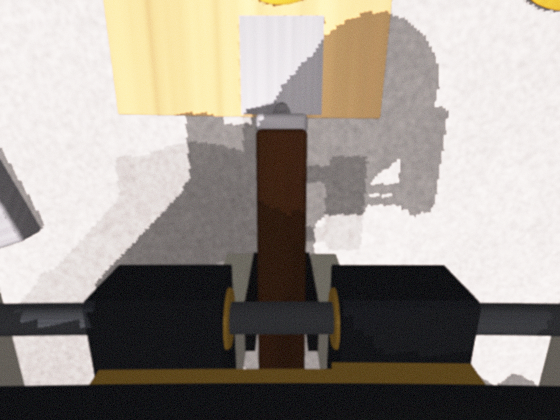

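w7: the blade (cols 239–323) is lined up with the blank's near rim at (281,4). Feeling down to the board.

Request:
move_arm:
  commands:
    - [[0.5,0,0,0],[0.4,0,0,0],[0.2,0,0,0],[0,0,0,0]]

```text
clock: 13.1
tool_pos: [0.4172, 0.0595, 0.1017]
orientation: [-48.3, 90.0, -148.1]
force: [-0.6, -0.2, -1.2]
opening: 0.0197
```

Request:
move_arm:
  commands:
    - [[0.15,0,0,0],[0,0,0,0]]

```text
clock: 13.3
tool_pos: [0.4175, 0.0596, 0.1005]
orientation: [-47.2, 90.0, -146.9]
force: [-0.4, 0.2, -1.3]
opening: 0.0201
```

Request:
move_arm:
  commands:
    - [[0.1,0,0,0],[0,0,0,0]]

```text
clock: 13.5
tool_pos: [0.4175, 0.0596, 0.0995]
orientation: [-29.8, 90.0, -129.6]
force: [-0.6, 0.5, -1.5]
opening: 0.0201
```

Request:
move_arm:
  commands:
    - [[0.1,0,0,0],[0,0,0,0]]

```text
clock: 13.7
tool_pos: [0.4174, 0.0596, 0.0985]
orientation: [-55.5, 90.0, -155.3]
force: [0.6, -0.7, -1.9]
opening: 0.02
```

Request:
move_arm:
  commands:
    - [[0.1,0,0,0],[0,0,0,0]]

```text
clock: 13.9
tool_pos: [0.4175, 0.0596, 0.0976]
orientation: [84.5, 90.0, -15.3]
force: [-1.4, -0.2, 0.9]
opening: 0.0197
```

Request:
move_arm:
  commands:
    - [[0.05,0,0,0],[0,0,0,0]]

```text
clock: 14.1
tool_pos: [0.4175, 0.0597, 0.0972]
orientation: [137.6, 90.0, 37.9]
force: [-2.4, 0.2, 4.0]
opening: 0.0198
```

```bash
python3 - <<'E'
from h import *
for i in range(3): o=get_obs();print(o["clock"],o["tool_pos"],o["force"],o["moment"]);snapshot("wrist")
E
```

```text
14.1 [0.41748661 0.05965739 0.09719006] [-2.42603919  0.18249322  4.01077039] [ 0.11005206  0.68232211 -0.00516114]
14.15 [0.41751922 0.05966667 0.09721169] [-2.59399405  0.43034807  2.64412554] [0.07852437 0.71630691 0.00229666]
14.2 [0.4175181  0.05965788 0.09720684] [-2.90793584  0.53154296  2.79271206] [0.09250362 0.6821225  0.0319985 ]
```

Contact is felt at TCP z≈0.098. I'll ease off to a light touch and slide forward in stages.

Request:
move_arm:
  commands:
    - [[-0.09,0,0,0],[0,0.3,0,0],[0,0.4,0,0],[0,0.4,0,0],[0,0,0,0]]

```text
clock: 14.75
tool_pos: [0.429, 0.0577, 0.0979]
orientation: [29.6, 90.0, -70.2]
force: [0.2, -0.3, -1.1]
opening: 0.0196
```

Request:
move_arm:
  commands:
    - [[0,0.3,0,0],[0,0.3,0,0],[0,0.3,0,0],[0,0,0,0]]

```text
clock: 15.15
tool_pos: [0.4375, 0.0562, 0.0979]
orientation: [-11.0, 90.0, -110.8]
force: [-1.0, -0.1, 0.3]
opening: 0.0197
```

```bash
python3 - <<'E'
from h import *
o=get_obs();print(o["clock"],o["tool_pos"],o["force"],o["moment"])
im=slope();cv2.imwrite("pics/w8.png",im)
c=calibration("wrist");T=wristT(c)
hsv=cv2.cvtColor(im,cv2.COLOR_BGR2HSV);H,S,V=[hsv[...,i] for i in range(3)]
b=((S>150)&(H>18)&(H<27)&(V>60)).astype(np.uint8);b[120:]=0;b[:,:215]=0;b[:,350:]=0
k=max(cv2.findContours(b,0,1)[0],key=cv2.contourArea)[:,0];print("blank lowest row",k[k[:,1].argmax()],cv2.boundingRect(k))
p,d=snapshot("top");cv2.imwrite("pics/t1.png",p[...,::-1])
E
```

```text
15.15 [0.43750833 0.05615387 0.09789025] [-0.96793958 -0.0635496   0.26313889] [-0.18714178  0.03853154 -0.06629667]
blade 7332 slope(+ = nose down) 0.018 x mean 0.073 y range [0.081 0.133]
handle 4972 slope(+ = nose down) 0.215 x mean -0.022 y range [0.031 0.076]
blank lowest row [275  23] (234, 0, 92, 24)
```

The blank's rim now overlaps the blade tip (row 23 against 15), so it has gone under the bevel. Continuing.

Request:
move_arm:
  commands:
    - [[0,0.3,0,0],[0,0.3,0,0],[0,0.2,0,0],[0,0,0,0]]

```text
clock: 15.65
tool_pos: [0.4453, 0.0548, 0.0979]
orientation: [-48.9, 90.0, -148.7]
force: [-1.6, 0.6, -0.1]
opening: 0.0199
```

Request:
move_arm:
  commands:
    - [[0,0.2,0,0],[0,0.2,0,0],[0,0.2,0,0],[0,0,0,0]]

```text
clock: 16.05
tool_pos: [0.4514, 0.0539, 0.098]
orientation: [102.5, 90.0, 2.7]
force: [-1.1, 0.6, -1.0]
opening: 0.0198
```

```bash
python3 - <<'E'
from h import *
o=get_obs();print(o["clock"],o["tool_pos"],o["force"],o["moment"])
im=slope();cv2.imwrite("pics/w9.png",im)
hsv=cv2.cvtColor(im,cv2.COLOR_BGR2HSV);H,S,V=[hsv[...,i] for i in range(3)]
b=((S>150)&(H>18)&(H<27)&(V>60)).astype(np.uint8);b[120:]=0;b[:,:215]=0;b[:,350:]=0
k=max(cv2.findContours(b,0,1)[0],key=cv2.contourArea)[:,0];print("blank lowest row",k[k[:,1].argmax()],cv2.boundingRect(k))
E
```

```text
16.05 [0.45144749 0.05387105 0.09796008] [-1.07493817  0.57090531 -1.01418742] [-0.05382833  0.24759857 -0.01247479]
blade 7361 slope(+ = nose down) -0.079 x mean 0.0716 y range [0.081 0.133]
handle 4961 slope(+ = nose down) 0.213 x mean -0.022 y range [0.031 0.076]
blank lowest row [283  39] (223, 0, 112, 40)
```

Request:
move_arm:
  commands:
    - [[0,0.2,0,0],[0,0.2,0,0],[0,0.1,0,0],[0,0,0,0]]

```text
clock: 16.5
tool_pos: [0.4561, 0.053, 0.0979]
orientation: [100.8, 90.0, 1.0]
force: [-1.9, -0.6, -0.1]
opening: 0.0201
```

Request:
move_arm:
  commands:
    - [[0,0.2,0,0],[0,0.1,0,0],[0,0.1,0,0],[0,0,0,0]]

```text
clock: 16.9
tool_pos: [0.46, 0.0523, 0.098]
orientation: [91.3, 90.0, -8.5]
force: [-2.1, -1.0, -0.2]
opening: 0.0194
```

```bash
python3 - <<'E'
from h import *
o=get_obs();print(o["clock"],o["tool_pos"],o["force"],o["moment"])
im=slope();cv2.imwrite("pics/w10.png",im)
hsv=cv2.cvtColor(im,cv2.COLOR_BGR2HSV);H,S,V=[hsv[...,i] for i in range(3)]
b=((S>150)&(H>18)&(H<27)&(V>60)).astype(np.uint8);b[120:]=0;b[:,:215]=0;b[:,350:]=0
k=max(cv2.findContours(b,0,1)[0],key=cv2.contourArea)[:,0];print("blank lowest row",k[k[:,1].argmax()],cv2.boundingRect(k))
E
```

```text
16.9 [0.46002818 0.05230114 0.09795337] [-2.11978227 -1.01491323 -0.23473124] [0.06698126 0.562668   0.03629393]
blade 7394 slope(+ = nose down) -0.117 x mean 0.0702 y range [0.081 0.133]
handle 4963 slope(+ = nose down) 0.215 x mean -0.022 y range [0.031 0.076]
blank lowest row [272  55] (218, 0, 123, 56)
```

The blank is against the step with ≈22 mm of blade under it. Now lifting along the arc.

Request:
move_arm:
  commands:
    - [[-0.25,0,0,0],[-0.25,0.03,0,0],[-0.25,0.03,0,0],[-0.25,0.05,0,0],[-0.25,0.05,0,0],[-0.25,0.07,0,0],[0,0,0,0]]

```text
clock: 17.65
tool_pos: [0.4624, 0.052, 0.1133]
orientation: [124.5, 90.0, 24.7]
force: [-0.3, -0.3, -3.3]
opening: 0.0198
```

```bash
python3 - <<'E'
from h import *
o=get_obs();print(o["clock"],o["tool_pos"],o["force"],o["moment"])
a=slope();cv2.imwrite("pics/w11.png",a)
p,d=snapshot("scene");b=cv2.resize(p[160:300,210:390,::-1],(540,420),interpolation=2);cv2.imwrite("pics/s2.png",np.hstack([cv2.resize(a[:210,180:400],(220,420)),b]))
E
```

```text
17.65 [0.46235844 0.05198693 0.11333396] [-0.29392931 -0.25145648 -3.25576414] [-0.02673319  0.15327649  0.01863038]
blade 7392 slope(+ = nose down) -0.119 x mean 0.0702 y range [0.081 0.133]
handle 4955 slope(+ = nose down) 0.214 x mean -0.0218 y range [0.031 0.076]
```

View pics/s2.png

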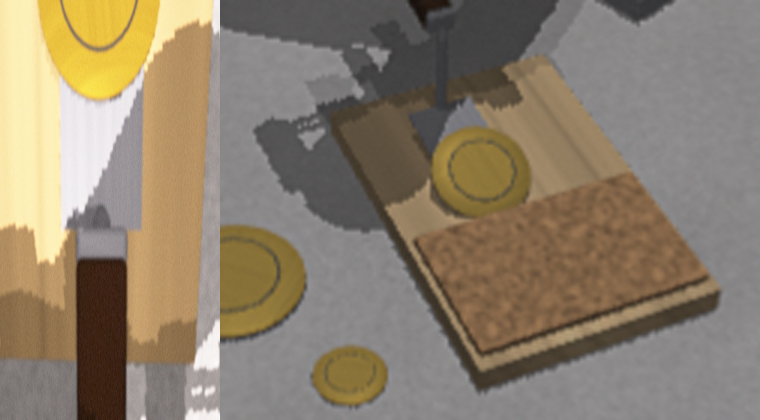

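The scene crop shows the blank tipping about its far rim in the step corner, as intended. Continuing the arc.

Request:
move_arm:
  commands:
    - [[-0.23,0.08,0,0],[-0.24,0.09,0,0],[-0.23,0.1,0,0],[-0.22,0.12,0,0],[-0.21,0.13,0,0],[-0.21,0.13,0,0],[-0.2,0.15,0,0],[-0.2,0.16,0,0]]

```text
clock: 18.55
tool_pos: [0.4717, 0.0503, 0.1305]
orientation: [150.0, 90.0, 50.2]
force: [-0.2, 0.1, -1.8]
opening: 0.0195
```

Request:
move_arm:
  commands:
    - [[-0.19,0.17,0,0],[-0.18,0.17,0,0],[-0.17,0.18,0,0],[-0.16,0.19,0,0],[-0.15,0.2,0,0],[-0.14,0.21,0,0],[-0.13,0.21,0,0],[0,0,0,0]]

```text
clock: 19.35
tool_pos: [0.4851, 0.0481, 0.1418]
orientation: [109.3, 90.0, 9.5]
force: [-0.5, -0.0, -2.5]
opening: 0.0198
```

```bash
python3 - <<'E'
from h import *
o=get_obs();print(o["clock"],o["tool_pos"],o["force"],o["moment"])
c=calibration("wrist");a=slope();cv2.imwrite("pics/w12.png",a)
p,d=snapshot("scene");b=cv2.resize(p[160:300,210:390,::-1],(540,420),interpolation=2);cv2.imwrite("pics/s3.png",np.hstack([cv2.resize(a[:210,180:400],(220,420)),b]))
E
```

```text
19.35 [0.4851472  0.04808252 0.14176897] [-0.51355423 -0.02812913 -2.51274534] [-0.03135188  0.28615874 -0.03197887]
blade 7366 slope(+ = nose down) -0.103 x mean 0.0715 y range [0.081 0.134]
handle 4957 slope(+ = nose down) 0.216 x mean -0.0218 y range [0.03  0.076]
```

View pics/s3.png

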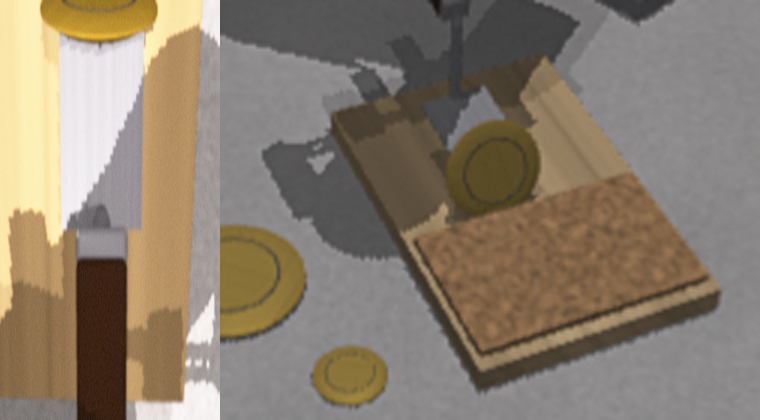

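It stands at about 60° and is still square. Now pushing it past the vertical.

Request:
move_arm:
  commands:
    - [[-0.11,0.22,0,0],[-0.1,0.23,0,0],[-0.09,0.24,0,0],[-0.07,0.25,0,0],[-0.06,0.25,0,0],[-0.05,0.25,0,0],[-0.04,0.25,0,0],[0,0.25,0,0]]

```text
clock: 20.25
tool_pos: [0.5041, 0.0447, 0.1468]
orientation: [109.3, 90.0, 9.5]
force: [0.4, -0.0, -1.7]
opening: 0.0198
```

Request:
move_arm:
  commands:
    - [[0,0.3,0,0],[0,0.3,0,0],[0,0.3,0,0],[0,0.3,0,0],[0,0.3,0,0],[0,0.3,0,0],[0,0,0,0],[0,0,0,0]]

```text
clock: 21.05
tool_pos: [0.5215, 0.0416, 0.1467]
orientation: [-62.4, 90.0, -162.2]
force: [-0.6, -0.7, -0.9]
opening: 0.0197
```

```bash
python3 - <<'E'
from h import *
o=get_obs();print(o["clock"],o["tool_pos"],o["force"],o["moment"])
c=calibration("wrist");a=slope();cv2.imwrite("pics/w13.png",a)
p,d=snapshot("scene");b=cv2.resize(p[160:300,210:390,::-1],(540,420),interpolation=2);cv2.imwrite("pics/s4.png",np.hstack([cv2.resize(a[:210,180:400],(220,420)),b]))
E
```

```text
21.05 [0.52151742 0.04159643 0.14667051] [-0.55696719 -0.69643041 -0.9081938 ] [-0.03622186  0.04226917 -0.01812745]
blade 6102 slope(+ = nose down) 0.095 x mean 0.0737 y range [0.08  0.126]
handle 4959 slope(+ = nose down) 0.216 x mean -0.0219 y range [0.03  0.076]
```

View pics/s4.png

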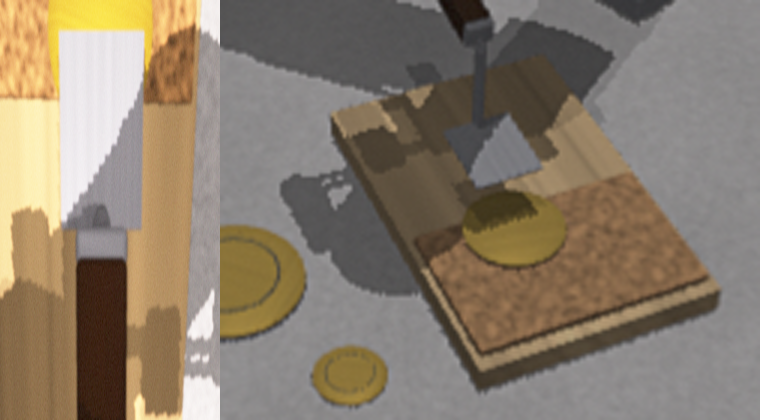

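The blank now lies on the cork with no ring visible, so it is turned over. I retreat up and check its position numerically.

Request:
move_arm:
  commands:
    - [[-1,-1,0,0],[-2,-2,0,0],[-3,-1,0,0],[-2,0,0,0],[0,0,0,0]]

```text
clock: 21.65
tool_pos: [0.4831, 0.0491, 0.2307]
orientation: [120.5, 89.6, 20.8]
force: [0.1, 0.1, -2.1]
opening: 0.0198
```

```bash
python3 - <<'E'
from h import *
goto([.445,-.302,.215],-9.28)
for n in("top","scene"):
    p,d=snapshot(n);im=np.ascontiguousarray(p[...,::-1]);c=calibration(n);T=c["T"];P=cloud(c,T,d);X,Y,Z=[P[...,i] for i in range(3)]
    hsv=cv2.cvtColor(im,cv2.COLOR_BGR2HSV);H,S,V=[hsv[...,i] for i in range(3)]
    b=((S>120)&(H>18)&(H<27)&(V>50)&(X>.58)&(X<.78)&(abs(Y-.03)<.09)).astype(np.uint8);b=cv2.morphologyEx(b,cv2.MORPH_OPEN,np.ones((3,3)))
    k=max(cv2.findContours(b,0,1)[0],key=cv2.contourArea);e=cv2.fitEllipse(cv2.convexHull(k));w=onplane(c,T,[e[0]],.030)[0]
    a=np.radians(-9.8);v=w[:2]-[.6378,.0415];print(n,e,w,"board x,y",v@[np.cos(a),np.sin(a)],v@[-np.sin(a),np.cos(a)])
    Q=P[b>0];A=np.c_[Q[:,:2]-w[:2],np.ones(len(Q))];print("plane",np.linalg.lstsq(A,Q[:,2],rcond=None)[0])
E
```

```text
t 21.65 tcp [0.4831 0.0491 0.2307] jaw heading -99.73 shift cm [ 1.47  2.17 35.26] |d| 35.35
spin rad -0.0078
top ((287.1325988769531, 175.68272399902344), (25.619321823120117, 30.54115867614746), 97.66424560546875) [0.65708349 0.01912099 0.03      ] board x,y 0.022811218136717375 -0.018770216527448168
plane [-0.03642199  0.02676024  0.03189742]
scene ((307.6524963378906, 235.7776336669922), (24.989377975463867, 34.705718994140625), 92.5680160522461) [0.65552399 0.01660627 0.03      ] board x,y 0.021702511088038865 -0.021513682763609283
plane [-0.00546914  0.00151502  0.03136691]
```

Request:
move_arm:
  commands:
    - [[0.2,0.3,4.4,0],[0.2,0.3,4.4,0],[0.2,0.3,4.4,0],[0.2,0.3,4.4,0],[0.2,0.3,4.4,0],[0.2,0.3,4.4,0],[0.2,0.3,4.4,0],[0,0.1,4.4,-0.008]]

```text
clock: 22.55
tool_pos: [0.4427, -0.3036, 0.2111]
orientation: [-104.1, 89.8, 156.6]
force: [0.7, 1.0, -1.5]
opening: 0.0197
```

Request:
move_arm:
  commands:
    - [[0,0,0,0],[0,0,0,0]]

```text
clock: 22.75
tool_pos: [0.4426, -0.3028, 0.2111]
orientation: [-102.5, 89.8, 157.9]
force: [-0.7, 1.2, -1.8]
opening: 0.0199
```

```bash
python3 - <<'E'
from h import *
goto([.445,-.302,.0766],-9.28)
n="top";p,d=snapshot(n);im=np.ascontiguousarray(p[...,::-1]);c=calibration(n);T=c["T"];P=cloud(c,T,d);X,Y,Z=[P[...,i] for i in range(3)]
hsv=cv2.cvtColor(im,cv2.COLOR_BGR2HSV);H,S,V=[hsv[...,i] for i in range(3)]
b=((S>120)&(H>18)&(H<27)&(V>50)&(X>.58)&(X<.78)&(abs(Y-.03)<.09)).astype(np.uint8);b=cv2.morphologyEx(b,cv2.MORPH_OPEN,np.ones((3,3)))
k=max(cv2.findContours(b,0,1)[0],key=cv2.contourArea);e=cv2.fitEllipse(cv2.convexHull(k));w=onplane(c,T,[e[0]],.030)[0]
a=np.radians(-9.8);v=w[:2]-[.6378,.0415];print(n,e,w,"board x,y",v@[np.cos(a),np.sin(a)],v@[-np.sin(a),np.cos(a)])
E
```

```text
t 22.75 tcp [ 0.4426 -0.3028  0.2111] jaw heading -99.51 shift cm [13.45  0.26 -0.11] |d| 13.45
spin rad -0.0041
top ((286.85626220703125, 176.50009155273438), (28.118228912353516, 29.60427474975586), 92.9310302734375) [0.65503175 0.01983649 0.03      ] board x,y 0.020667633675888045 -0.018414382638865086
```

The blank sits ≈21 mm beyond the step, y ≈-18 mm, flat. Now laying the spatula back; pressing lightly into the saddles levels it in the grip.

Request:
move_arm:
  commands:
    - [[3,0.2,-0.1,-0.004],[3,0,0,0],[3,0,0,0],[2,0,0,0],[1,0,0,0],[0,0,0,0]]

```text
clock: 23.4
tool_pos: [0.4456, -0.3003, 0.0916]
orientation: [-97.9, 89.8, 163.1]
force: [-0.1, -0.2, -1.6]
opening: 0.0201
```

Request:
move_arm:
  commands:
    - [[0.2,0,0,0],[0.2,0,0,0],[0,0,0,0]]

```text
clock: 23.7
tool_pos: [0.4465, -0.3015, 0.0895]
orientation: [85.9, 89.9, -13.2]
force: [0.3, 0.2, -2.4]
opening: 0.0198
```

Request:
move_arm:
  commands:
    - [[0.2,0,0,0],[0.2,0,0,0],[0,0,0,0]]

```text
clock: 24.0
tool_pos: [0.4462, -0.3016, 0.0848]
orientation: [72.1, 90.0, -27.0]
force: [0.2, 1.0, -1.4]
opening: 0.0199
```

```bash
python3 - <<'E'
from h import *
goto([.445,-.302,.0766],-9.28);o=get_obs();print(o["force"],o["moment"]);slope()
E
```

```text
t 24.0 tcp [ 0.4462 -0.3016  0.0848] jaw heading -99.1 shift cm [ 0.82 -0.12  0.06] |d| 0.83
spin rad 0.0031
[ 0.15814116  1.01770119 -1.39786585] [-0.00032263 -0.08841813  0.00334215]
blade 7272 slope(+ = nose down) 0.198 x mean 0.0752 y range [0.081 0.136]
handle 4962 slope(+ = nose down) 0.215 x mean -0.0219 y range [0.031 0.076]
```

Request:
move_arm:
  commands:
    - [[0.2,0,0,0],[0.2,0,0,0],[0,0,0,0]]

```text
clock: 24.35
tool_pos: [0.4458, -0.3016, 0.0811]
orientation: [-52.0, 90.0, -151.1]
force: [-2.4, 0.4, 5.0]
opening: 0.0201
```

Request:
move_arm:
  commands:
    - [[0.2,0,0,0],[0.1,0,0,0],[0,0,0,0]]

```text
clock: 24.65
tool_pos: [0.4455, -0.3016, 0.0781]
orientation: [-71.0, 89.9, -170.1]
force: [-3.6, 1.3, 4.3]
opening: 0.0197
```

```bash
python3 - <<'E'
from h import *
goto([.445,-.302,.0766],-9.28);o=get_obs();print(o["force"],o["moment"]);slope()
E
```

```text
t 24.65 tcp [ 0.4455 -0.3016  0.0781] jaw heading -99.1 shift cm [ 0.15 -0.04  0.04] |d| 0.17
spin rad 0.0032
[-3.63950825  1.34320628  4.30192701] [0.22535514 1.14220606 0.03549437]
blade 7627 slope(+ = nose down) -0.017 x mean 0.061 y range [0.081 0.131]
handle 5486 slope(+ = nose down) 0.176 x mean -0.0276 y range [0.03 0.08]
```

Nearly level. A little more, then open and rise.

Request:
move_arm:
  commands:
    - [[0.1,0,0,0],[0,0,0,0]]

```text
clock: 24.9
tool_pos: [0.4453, -0.3016, 0.0771]
orientation: [-77.1, 89.9, -176.2]
force: [-4.0, 0.1, 6.2]
opening: 0.0199
```

Request:
move_arm:
  commands:
    - [[0,0,0,0],[0,0,0,0],[0,0,0,0],[0,0,0,0],[0,0,0,0],[0,0,0,0],[0,0,0,0],[0,0,0,0]]
  jaw: 5

```text
clock: 25.7
tool_pos: [0.4462, -0.3015, 0.0768]
orientation: [85.9, 90.0, -13.2]
force: [0.8, -0.1, -0.4]
opening: 0.05
```

Request:
move_arm:
  commands:
    - [[-1,0,0,0],[-3,0,0,0],[-4,0,0,0],[-4,0,0,0],[-4,0,0,0],[-2,0,0,0],[0,0,0,0],[0,0,0,0]]

```text
clock: 26.5
tool_pos: [0.4461, -0.3014, 0.2575]
orientation: [97.0, 89.9, -2.1]
force: [0.1, 0.1, -1.2]
opening: 0.0502
```

```bash
python3 - <<'E'
from h import *
o=get_obs();print(o["clock"],o["tool_pos"],o["force"],o["opening"])
c=calibration("wrist");T=wristT(c);p,d=snapshot("wrist");im=np.ascontiguousarray(p[...,::-1])
P=cloud(c,T,d);X,Y,Z=P[...,0],P[...,1],P[...,2]
h=(Z>.099)&(Z<.115)&(X>.3)&(X<.6)&(Y<-.2)&(Y>-.4);Q=P[h];print("handle",h.sum(),cv2.minAreaRect(Q[:,:2].astype(np.float32)))
A=np.c_[Q[:,0]-.445,np.ones(len(Q))];print("slope",np.linalg.lstsq(A,Q[:,2],rcond=None)[0])
bl=(Z<.04)&(Z>.01)&(X>.52)&(X<.62)&(Y<-.27)&(Y>-.37);print("blade z",np.median(P[bl][:,2]),np.percentile(P[bl][:,:2],[1,99],axis=0))
t,_=snapshot("top");t0=cv2.imread("pics/top0.png");t1=np.ascontiguousarray(t[...,::-1])
s,_=snapshot("scene")
cv2.imwrite("pics/fin.png",np.hstack([cv2.resize(t1[100:300,150:460],(465,300)),cv2.resize(s[170:300,90:390,::-1],(330,143)).repeat(1,0) if 0 else cv2.resize(im[:280,180:420],(257,300))]))
# bystander centroid shifts in the top view
for nm,(x,y,w,hh) in dict(jar=(145,132,45,40),block=(155,235,45,42),brush=(400,100,45,90)).items():
    a=t0[y:y+hh,x:x+w].astype(np.float32).mean(2);b=t1[y:y+hh,x:x+w].astype(np.float32).mean(2);print(nm,cv2.phaseCorrelate(a,b))
E
```

```text
26.5 [ 0.44607502 -0.30135427  0.25754304] [ 0.10132465  0.1093326  -1.19066137] 0.05018347253967253
handle 4085 ((0.4414772391319275, -0.30228471755981445), (0.04982731491327286, 0.15827332437038422), 80.20680236816406)
slope [-0.00520591  0.10635855]
blade z 0.019155375503550287 [[ 0.52629635 -0.34542158]
 [ 0.5831969  -0.29326549]]
jar ((0.47268602526176906, 0.11846303688684046), 0.9444832539558411)
block ((0.5583099896606001, 0.4392649685123047), 1.003881275271192)
brush ((0.49198561294232235, -0.0659656513359721), 0.7043041544784734)
```

View pics/fin.png

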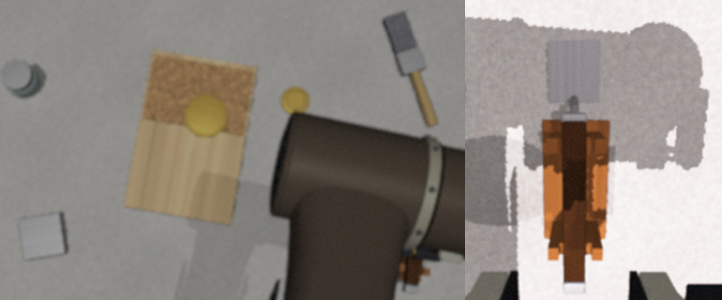

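The final picture shows the blank at (206,115), face down on the cork with its centre ≈20 mm past the step. The spatula lies level in both saddles, and the jar, block and brush are unmoved. Handing in.

```bash
python3 -c "
from plant import *
print(close_job())"
```

```text
the job is handed in; nothing more can be done
None
```

The brass blank is turned over and lies flat on the cork, and the spatula is back in both saddles of its rest. I handed the job in at about 26.6 s; it reports no verdict.

**What I did:** The blade looked bent slightly up, by about 0.05 rad. I therefore tipped the spatula nose-down in the grip by pushing its tip against the side of the fixed rest. I felt for the board, then slid the blade about 22 mm under the blank with its far rim against the step. I lifted along an arc until it fell over onto the cork, then laid the spatula back.

**Last checks:**
- **Blank:** Its centre is about 21 mm beyond the step and 18 mm off the midline. The two cameras disagreed a little on flatness: 0.005 rad in the scene view against 0.045 rad in the noisier top view. Both are under the 0.09 limit.
- **Spatula:** The handle is level to about 0.005 rad and within about 2 mm of where it started.
- **Bystanders:** The jar, block and brush moved less than 1 pixel (about 2.5 mm) in the top view.
- **Gripper:** It is open and clear of everything.
- **Force on the board:** The highest reading at the wrist was about 5 to 6 N, against the 10 N limit. I had no direct reading of the contact forces.

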